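# Set the slice thickness of a bread-slicing jig with a gauge blade

### The arm

A 7-joint arm with a two-finger parallel gripper is mounted at the origin on the work surface. World frame = base frame: x ahead of the robot, y to its left, z up, the work surface at z = 0. Lengths are in m, angles in rad, forces in N, time in s.
With the tool pointing down it reaches from about 0.4 to 0.925 m from the base axis. Payload 5.6 kg.
Tool frame: the origin (TCP) lies where the fingers leave the gripper's body, on its centre line; the fingertips stand 73 mm ahead of it and the grasp point (between the pads) lies 54 mm ahead of it (r.tcp_to_grasp is the distance from the TCP to the grasp point, in m); z points along the fingers, y is the line along which they close (so a half turn about z gives the same grasp; the last joint's range is limited). The gripper opens to 85 mm and grips with 20 to 120 N. Pads are 22 mm wide; open, the fingers measure 114 mm over their backs; the gripper's body (76 mm by 85 mm) begins 54 mm behind the grasp point. The pads swing forward as they close: fully open they stand 13 mm farther back than shut.
Start: joints at [1.272, 0.468, -0.012, 1.603, 0.006, 1.071, -0.056], TCP at [0.164, -0.629, 0.304] pointing down, gripper open.
Joint ranges: [-2.53, 2.53], [-0.31, 2.02], [-1.57, 1.55], [0.28, 2.44], [-1.29, 4.43], [0.15, 1.84], [-2.92, 2.92]. Speed limits (rad/s): [2.57, 2.57, 3.14, 3.14, 3.14, 3.14, 3.14].

### API

Orientations are given as a rotation vector (axis times angle).
In Python, from cell import r gives the robot as it stands. The module is installed in compiled form; this text tells all that it offers.
- The arm moves only by the shell command python3 -m inch 'ROWS' [FORCE]. ROWS is JSON, a list of rows, each an object with "delta_pos": the shift along the tool's x, y, z in units of 0.1 m (1.0 is 0.1 m), a list of three; "rot": the turn, a rotation vector about the tool's x, y, z in units of 180 degrees (1.0 is 180 degrees), a list of three; "gripper": the closure, from -1 (fully open) to 1 (shut). In form: [{"delta_pos": [dx, dy, dz], "rot": [rx, ry, rz], "gripper": gripper}, ...]. A call has 1 to 12 rows; each row is the pose to reach, as a shift and turn from the pose commanded when the call began, along the tool's axes at that moment, turning the shorter way round; what a row does not reach only later rows make up. A row lasts 1/10 s, in which the tool goes at most 50 mm and 8.59 degrees, less where a joint would pass 70% of its speed; a pose out of reach is approached as far as the arm can. A call with a number of a shift or a turn outside -1 to 1 is refused whole. A call with a gripper value outside its range is refused whole. The fingers move at their own pace and stop on an object; FORCE is the grip in N (left out, the last holds). Time passes only in rows, so rows that repeat a pose let the fingers close. It gives the time, the measured TCP pose, the force, the opening and the grip force at its end, in the units of the state.
- r.observe(): the state, without advancing time (a new reading comes with each control period).
- r.get_image(name): name is "scene" or "top"; returns a dict with "color" (384x512x3 uint8, red, green, blue), "intrinsics" (3x3 intrinsics, pixels), "dist" ([k1, k2, p1, p2, k3] as OpenCV has them; the pictures are not rectified), "R" (3x3) and "t" (3): a world point X has camera coordinates R X + t. Camera axes: x right, y down, z forward; pixel columns grow to the right and rows downward; lengths in m; the calibration is good to about 2 mm. A picture is of the moment at which its call begins. There is no depth.
- r.job_done(): hands the job in; it is judged then, once.
Trained networks look in a picture, given as the dict that the camera call returned (one of the last four; its "shot" number tells which), for a name from the list of things; names that differ only in an ending like _2 or _b are one class to them, and where a whole thing is asked for, a point or a joint stands for the part that bears it (a point fixed in the world has none). Each returns a list of dicts, best first, with "conf" (0 to 1); they miss things now and then, are a little off and sometimes report something else, mostly with a low value. They report only what shows in the picture. A call takes as long as a camera call. They do not tell look-alikes from the thing itself.
- r.boxes_of(picture, name): "xyz" ([x, y, z] in m, in the coordinates of the camera as it stood for that picture, good to about 4 mm: the middle of the surface that is visible of it).
- r.outline_of(picture, name): "pixels" (384x512 bool, what is visible of it).
The state is a dict: "t": time; "joint_positions": joint angles; "qvel": joint speeds; "effort": joint torques, N m; "tcp_pos": TCP position; "tcp_rot": TCP orientation; "wrist_force": force on the tool from outside, world axes, zero at the start; "moment": the same for the moment, N m; "grip_width": finger opening in m; "gripper_force": force on a finger pad.
Only numpy, scipy, OpenCV 4.12 (cv2) and the standard library are available. Lean on these libraries where they do the work, as an engineer would, in place of code of your own. Each camera call takes 0.05 s, during which the arm holds its last target. There are 200 camera calls.

### The job

Set the bread-slicing jig to 10 mm slices: pull the green-handled gauge up out of its wooden block, and lower its blade (do not drop it) into the gap, about midway along, between the jig's two steel plates until its collar sits fully down on the plates. Let go of it, then push the sliding stop by its red knob until the plates close snugly on the blade, and leave the gauge standing there. Leave the blue gauge, both loaves and the mug where they are.

Things in the scene. Friction and masses are not known exactly. Their poses are not given: they have to be found in the camera images.
- jig: bread-slicing jig, fixed. Wooden baseboard 150 (x) x 300 (y) x 18 mm; origin: centre of its underside. A fixed steel guide plate, 130 mm long along x, stands at y = 0 to +8 mm, top at z = 108 mm; wooden posts, low rails and the sandwich loaf are on its +y side. On its -y side the sliding stop's equal plate faces it across the gap, which is 90 mm deep, open at the top and both ends
- guide_top (a point): point on the jig: middle of the length of the guide plate's top edge, on its face to the gap (jig x = 0, y = 0, z = 108 mm); same axes as the jig. The gap runs along x and reaches from here to the jig's -y by the value of joint stop (14 to 22 mm at the start); both plates have the same length and top height
- stop (a joint): sliding stop of the jig: its value is the width of the gap between the two steel plates (m), range 0 to 0.028; it shrinks as the stop is pushed to the jig's +y, and stays where it is left (about 2 N of friction). Behind its 8 mm plate it carries an aluminium block with a round post and a red knob at the end
- stop_knob (a point): centre of the red knob of the sliding stop: upright cylinder 30 mm in diameter and 32 mm high (top at 132 mm above the table, bottom at 100 mm) on a 14 mm post; it is 90 mm behind the stop plate's outer face; same axes as the jig
- holder: dark wooden gauge block, fixed to the table, 70 (x) x 170 (y) x 100 mm high; origin: centre of its underside. Two upright slots, 45 (x) x 15 (y) mm and 90 mm deep, open at the top at y = +42 and y = -42 mm; in each hangs one gauge, resting with its collar on the block's top. Which gauge is in which slot varies
- gauge_green: 10 mm gauge, loose, about 120 g. Origin: underside of its collar on the blade's axis; z up. Below: flat aluminium blade 40 (x) x 10 (y) x 80 mm long. Above: green collar 52 (x) x 46 (y) x 8 mm high, then green handle 30 (x) x 16 (y) mm from z = 8 to z = 53 mm. A half turn about z makes no difference
- gauge_blue: 6 mm gauge, not to be used: the same but with a blue handle and collar and a blade 6 mm thick
- loaf: sandwich loaf, 85 (x) x 100 (y) x 80 mm high, lying on the jig's baseboard on the +y side of the guide plate; origin: centre of its underside
- round_loaf: round loaf, 170 mm across, 82 mm high, on the table; origin: centre of its underside
- mug: blue mug, 80 mm across, 90 mm high, on the table; origin: centre of its underside
Mind the look-alikes: they are no part of the job. What is shaped like the gauge_green but orange or pink is not meant.

How it is judged:
On the way, in this order (a step that is already met when the one before it is completed fails the run):
1. the green gauge is pulled up clear of its block (z of gauge_green in the frame of holder above 0.175 m), for 0.05 s.
2. the blade is lowered into the gap between the plates to within 12 mm of home, still held in the fingers (x of gauge_green in the frame of jig between -0.045 and 0.045 m and y of gauge_green in the frame of jig between -0.025 and 0 m and angle between gauge_green's own z axis and vertical below 0.1 rad and z of gauge_green in the frame of jig below 0.12 m and contact force between gauge_green and the fingers above 0.3 N), for 0.02 s.
3. the gauge stands fully down, collar on the plates, let go, with the stop not yet closed on it (x of gauge_green in the frame of jig between -0.045 and 0.045 m and y of gauge_green in the frame of jig between -0.025 and 0 m and angle between gauge_green's own z axis and vertical below 0.1 rad and z of gauge_green in the frame of jig between 0.105 and 0.111 m and contact force between gauge_green and the fingers below 0.05 N and value of joint stop above 0.012 m), for 0.2 s.
4. the stop is pushed until the plates close on the blade (x of gauge_green in the frame of jig between -0.045 and 0.045 m and y of gauge_green in the frame of jig between -0.025 and 0 m and angle between gauge_green's own z axis and vertical below 0.1 rad and z of gauge_green in the frame of jig between 0.105 and 0.111 m and value of joint stop between 0.0085 and 0.0115 m and angle between the y axis of gauge_green and the y axis of jig, either way round below 0.08 rad), for 0.2 s.
At the end, for the whole second after the job is handed in: Green gauge at rest, let go, upright (0.1 rad) between the jig's plates, collar down on them (3 mm), middle of blade within 45 mm of the plates' middle, square to them (0.08 rad); stop closed on the blade (joint 8.5 to 11.5 mm); blue gauge, loaves and mug not moved (20 mm) (all of step 4 and linear speed of gauge_green below 0.02 m/s); the robot touches nothing.
It fails at once if the blue gauge is moved by more than 20 mm (distance of gauge_blue from where it was at the start of the episode above 0.02 m).
It fails at once if the sandwich loaf is moved by more than 20 mm (distance of loaf from where it was at the start of the episode above 0.02 m).
It fails at once if the round loaf is moved by more than 20 mm (distance of round_loaf from where it was at the start of the episode above 0.02 m).
It fails at once if the mug is moved by more than 20 mm (distance of mug from where it was at the start of the episode above 0.02 m).
It also fails if it takes over 59 s, if anything falls off the work surface, if the arm or the gripper's body presses on something with over 40 N, if the wrist force passes 120 N, or if a joint passes its speed limit or range.

## Working session

There is one attempt and no reset: what is moved stays moved. The work goes in short steps, Python scripts to look and compute and a shell command to move; the robot and the scene stay as the last step left them, time stands still between calls to the robot, and variables do not carry over. Pictures are saved under pics/ and viewed, at most 10 in all, crops included, and the job is handed in when it is done.

```bash
mkdir -p pics; cat > h.py <<'E'
import numpy as np, cv2
from cell import r
def look(names,tag=None):
    out={}
    for c in ("scene","top"):
        p=r.get_image(c); out[c]=p
        if tag: cv2.imwrite(f"pics/{tag}_{c}.png",p["color"][:,:,::-1])
        for n in names:
            for b in r.boxes_of(p,n)[:4]:
                X=p["R"].T@(np.array(b["xyz"])-p["t"]); print(c,n,round(b["conf"],2),X.round(4))
    return out
def px(p,X):
    X=np.atleast_2d(np.array(X,float))
    return cv2.projectPoints(X,cv2.Rodrigues(p["R"])[0],np.array(p["t"],float),np.array(p["intrinsics"]),np.array(p["dist"],float))[0][:,0]
def ray(p,uv):
    n=cv2.undistortPoints(np.array([[uv]],float),np.array(p["intrinsics"]),np.array(p["dist"],float))[0,0]
    R=p["R"];return -R.T@p["t"], R.T@np.array([n[0],n[1],1])
def atz(p,uv,z):
    o,d=ray(p,uv); return o+d*(z-o[2])/d[2]
E
python3 - <<'E'
from h import *
o=look(["jig","stop","stop_knob","holder","gauge_green","gauge_blue","loaf","round_loaf","mug"],"a")
for c in o: print(c,-o[c]["R"].T@o[c]["t"],o[c]["intrinsics"][0][0])
print(r.observe())
E
```

```text
scene jig 0.62 [ 0.5623 -0.2415  0.0338]
scene stop 0.65 [ 0.558  -0.3156  0.0719]
scene stop_knob 0.94 [ 0.5582 -0.3128  0.072 ]
scene holder 0.81 [0.5379 0.2188 0.0971]
scene gauge_green 0.66 [0.4967 0.0652 0.0837]
scene gauge_green 0.63 [0.4023 0.1565 0.0857]
scene gauge_green 0.46 [ 0.4918 -0.5116  0.0625]
scene gauge_blue 0.68 [0.5295 0.2568 0.1062]
scene loaf 0.8 [ 0.5424 -0.1378  0.0832]
scene mug 0.88 [ 0.7696 -0.071   0.0481]
top jig 0.63 [ 0.5412 -0.2718  0.0178]
top stop 0.73 [ 0.5509 -0.3086  0.0386]
top stop_knob 0.97 [ 0.5504 -0.3052  0.0364]
top stop_knob 0.62 [ 0.4779 -0.526   0.0696]
top holder 0.73 [0.5102 0.2017 0.1052]
top gauge_green 0.88 [0.4892 0.0523 0.0906]
top gauge_green 0.64 [0.3949 0.1457 0.0855]
top gauge_green 0.63 [0.5114 0.1634 0.1118]
top gauge_green 0.42 [ 0.5421 -0.2719  0.018 ]
top gauge_blue 0.73 [0.5193 0.2456 0.1162]
top gauge_blue 0.65 [ 0.7792 -0.0601  0.0379]
top loaf 0.84 [ 0.5277 -0.1556  0.0931]
top loaf 0.48 [ 0.5509 -0.3083  0.0391]
top round_loaf 0.87 [ 0.4743 -0.5261  0.0685]
top round_loaf 0.17 [ 0.55   -0.305   0.0372]
top mug 0.83 
[... 225 characters left out ...]
: 1.0, 'joint_positions': array([ 1.27201398,  0.46749069, -0.01161014,  1.602698  ,  0.00597206,
        1.07138266, -0.05631049]), 'qvel': array([-0.00035028,  0.00089815,  0.00046216,  0.00103856,  0.00025638,
        0.00035969,  0.00186183]), 'effort': array([ 5.56460745e-04, -5.32231021e+01,  2.16198113e-02, -2.51630491e+01,
        1.13928068e-02,  1.19907556e-03, -6.67815073e-06]), 'tcp_pos': array([ 0.16442663, -0.62886831,  0.30389723]), 'tcp_rot': array([ 3.11589627e+00,  4.00546079e-01, -6.35874531e-07]), 'wrist_force': array([-0.35896355,  0.28291136, -0.09773478]), 'moment': array([ 0.01372167,  0.0347769 , -0.00127752]), 'gripper_force': 0.0, 'grip_width': 0.08546875084160656}
```

View pics/a_scene.png

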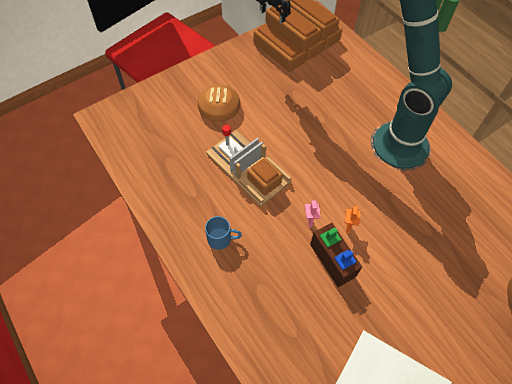

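View pics/a_top.png

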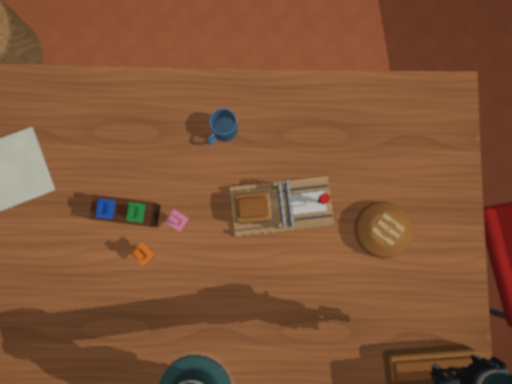

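The top view shows the green gauge at (136,212) and the blue at (106,209) in the holder. The pink decoy is at (177,220) and the orange at (143,253). The jig plates are near (285,204) and the red knob is at (324,198). I'll zoom in next.

```bash
python3 - <<'E'
from h import *
a=cv2.imread("pics/a_top.png");b=cv2.imread("pics/a_scene.png")
def crop(im,x,y,w,h,s): return cv2.resize(im[y:y+h,x:x+w],None,fx=s,fy=s,interpolation=cv2.INTER_CUBIC)
A=crop(a,225,170,114,75,7); B=crop(b,200,115,100,95,6)
cv2.imwrite("pics/c1.png",A[:, :798]); cv2.imwrite("pics/c2.png",B)
E
```

```text
(no output)
```

View pics/c1.png

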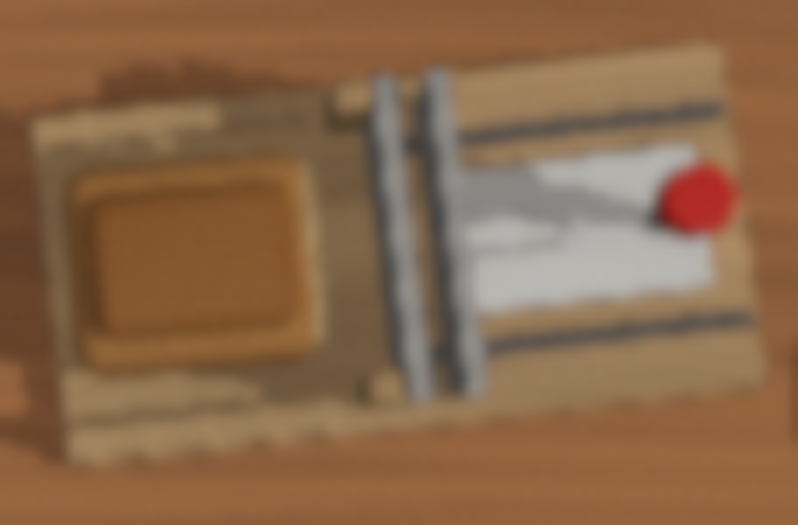

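View pics/c2.png

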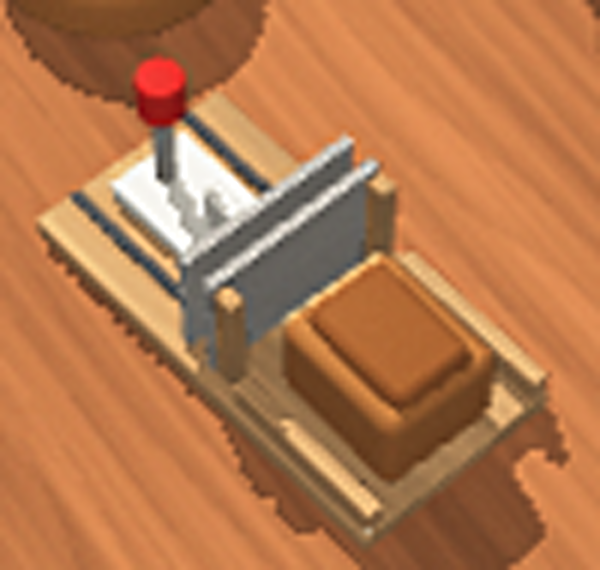

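The crops show the two plates as bright strips: guide from about (388,77) to (424,400) and stop from about (440,75) to (474,395) in crop 1. The gap looks narrow, about 14 mm. I'll now measure the edge profiles in the z=0.108 plane from both cameras, and the colour blobs.

```bash
cat >> h.py <<'E'
def profile(p,c,yaw,z=.108,ys=np.arange(-60,41,1.)/1000,L=.055):
    ex=np.array([np.cos(yaw),np.sin(yaw),0]);ey=np.array([-np.sin(yaw),np.cos(yaw),0])
    xs=np.linspace(-L,L,45); C=np.array([c[0],c[1],z])
    P=C+xs[None,:,None]*ex+ys[:,None,None]*ey
    uv=px(p,P.reshape(-1,3)).astype(np.float32).reshape(len(ys),-1,2)
    return ys,cv2.remap(p["color"].astype(np.float32),uv[...,0],uv[...,1],cv2.INTER_CUBIC).mean(1)
def tri(a,b,ua,ub):
    o1,d1=ray(a,ua);o2,d2=ray(b,ub); A=np.stack([d1,-d2],1)
    s=np.linalg.lstsq(A,o2-o1,rcond=None)[0]; p1=o1+d1*s[0];p2=o2+d2*s[1]
    return (p1+p2)/2,np.linalg.norm(p1-p2)
E
python3 - <<'E'
from h import *
t=r.get_image("top");s=r.get_image("scene")
f=lambda x,y:(225+(x+.5)/7-.5,170+(y+.5)/7-.5)
g=lambda x,y:(200+(x+.5)/6-.5,115+(y+.5)/6-.5)
for n,q in dict(gu=(397,77),gl=(434,400),su=(428,75),sl=(462,395)).items(): print(n,atz(t,f(*q),.108))
# scene guide/stop ends, knob top
for n,q in dict(g1=(378,167),g2=(207,287),s1=(350,143),s2=(186,262)).items(): print(n,atz(s,g(*q),.108))
for yaw in np.arange(.04,.17,.01):
    res=[]
    for p in (t,s):
        ys,pr=profile(p,(.54,-.26),yaw); res.append(np.abs(np.diff(pr.mean(1))).max().round(1)); res.append((np.diff(pr.mean(1))**2).sum().round(0))
    print(round(yaw,3),res)
def blob(p,lo,near,rad):
    hsv=cv2.cvtColor(p["color"],cv2.COLOR_RGB2HSV); m=cv2.inRange(hsv,*lo)
    n,l,st,ce=cv2.connectedComponentsWithStats(m)
    return [(ce[i].round(2),st[i,4]) for i in range(1,n) if np.hypot(*(ce[i]-near))<rad and st[i,4]>5]
G=((45,80,30),(75,255,255))
print(blob(t,G,(136,212),20),blob(s,G,(331,237),20))
Rr=((174,150,60),(180,255,255));R2=((0,180,60),(6,255,255))
print(blob(t,Rr,(324,198),15),blob(s,Rr,(227,131),15),blob(t,R2,(324,198),15),blob(s,R2,(227,131),15))
A=cv2.resize(t["color"][185:240,80:200],None,fx=6,fy=6,interpolation=2)
B=cv2.resize(s["color"][190:290,300:385],None,fx=6,fy=6,interpolation=2)
cv2.imwrite("pics/d1.png",A[:,:,::-1]);cv2.imwrite("pics/d2.png",B[:,:,::-1])
E
```

```text
gu [ 0.60373949 -0.23591674  0.108     ]
gl [ 0.47482157 -0.25157636  0.108     ]
su [ 0.60475095 -0.24835396  0.108     ]
sl [ 0.47698242 -0.26265607  0.108     ]
g1 [ 0.4767125  -0.24078142  0.108     ]
g2 [ 0.6045356  -0.22745569  0.108     ]
s1 [ 0.48029831 -0.26402452  0.108     ]
s2 [ 0.6050385  -0.24831484  0.108     ]
0.04 [np.float32(6.7), np.float32(674.0), np.float32(13.2), np.float32(3013.0)]
0.05 [np.float32(7.4), np.float32(783.0), np.float32(15.0), np.float32(3584.0)]
0.06 [np.float32(8.0), np.float32(900.0), np.float32(17.4), np.float32(4319.0)]
0.07 [np.float32(8.7), np.float32(1018.0), np.float32(19.8), np.float32(5220.0)]
0.08 [np.float32(9.6), np.float32(1135.0), np.float32(23.4), np.float32(6280.0)]
0.09 [np.float32(10.3), np.float32(1244.0), np.float32(27.0), np.float32(7418.0)]
0.1 [np.float32(10.7), np.float32(1340.0), np.float32(30.1), np.float32(8503.0)]
0.11 [np.float32(10.8), np.float32(1416.0), np.float32(32.8), np.float32(9452.0)]
0.12 [np.float32(11.0), np.float32(1465.0), np.float32(34.5), np.float32(10118.0)]
0.13 [np.float32(11.1), np.float32(1486.0), np.float32(35.2), np.float32(10359.0)]
0.14 [np.float32(11.1), np.float32(1474.0), np.float32(34.6), np.float32(10157.0)]
0.15 [np.float32(10.9), np.float32(1432.0), np.float32(33.0), np.float32(9556.0)]
0.16 [np.float32(10.4), np.float32(1362.0), np.float32(31.0), np.float32(8652.0)]
[(array([135.09, 212.  ]), np.int32(332))] [(array([330.25, 237.06]), np.int32(244))]
[] [] [(array([324.5 , 198.03]), np.int32(58))] [(array([226.29, 129.46]), np.int32(84))]
```

View pics/d1.png

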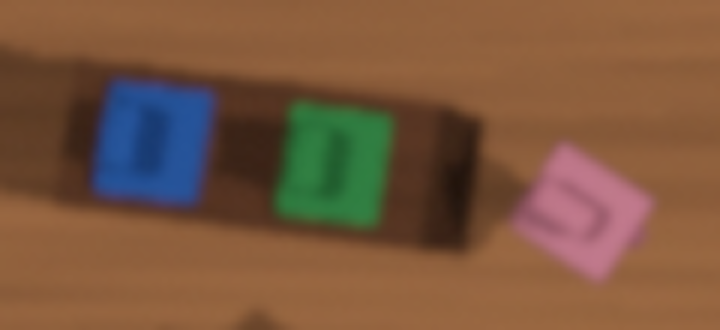

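View pics/d2.png

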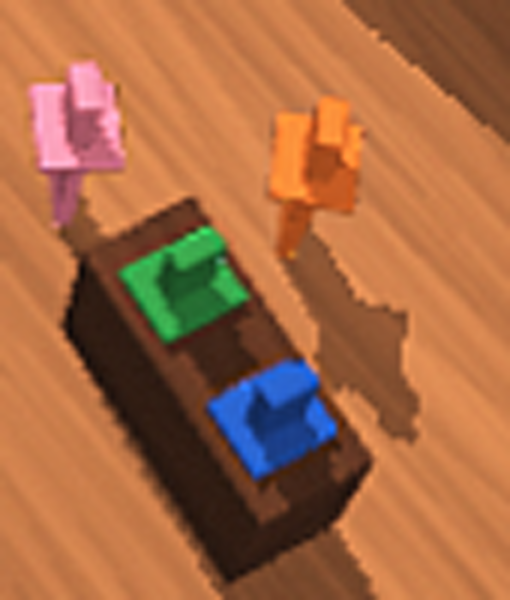

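The close-ups show the green collar corners in the top crop (290,103), (393,112), (380,228), (275,217) and in the scene crop (120,272), (170,340), (250,295). The pink decoy stands upright about 115 mm away, so the fingers clear it.

```bash
python3 - <<'E'
from h import *
t=r.get_image("top");s=r.get_image("scene")
f6=lambda x,y:(80+(x+.5)/6-.5,185+(y+.5)/6-.5)
g6=lambda x,y:(300+(x+.5)/6-.5,190+(y+.5)/6-.5)
for a,b in [((393,112),(120,272)),((290,103),(170,340)),((275,217),(250,295))]: print("corner",tri(t,s,f6(*a),g6(*b)))
f=lambda x,y:(225+(x+.5)/7-.5,170+(y+.5)/7-.5)
g=lambda x,y:(200+(x+.5)/6-.5,115+(y+.5)/6-.5)
print("knob",tri(t,s,f(698,198),g(161,75)))
for a,b in [((388,77),(207,287)),((424,400),(378,167)),((439,75),(186,262)),((474,395),(350,143))]: print("plate",tri(t,s,f(*a),g(*b)))
m=cv2.inRange(cv2.cvtColor(t["color"],cv2.COLOR_RGB2HSV),(45,80,30),(75,255,255)); m[:,:120]=0;m[:,155:]=0
ys,xs=np.nonzero(m[200:230]); P=np.array([atz(t,(x,y+200),.108)[:2] for x,y in zip(xs,ys)])
print("green",P.mean(0),cv2.minAreaRect((P*1000).astype(np.float32)))
# moment fit of the yaw
best=max((-(np.ptp(P@[np.cos(a),np.sin(a)])*np.ptp(P@[-np.sin(a),np.cos(a)])),a) for a in np.arange(-.3,.3,.01));print(best)
for n,p in (("t",t),("s",s)):
    q,pr=profile(p,(.54,-.26),.13,L=.055); print(n,[(int(a*1000),int(v)) for a,v in zip(q,pr.mean(1)) if -35<=a*1000<=40])
E
```

```text
corner (array([0.53311928, 0.14492499, 0.10468673]), np.float64(0.002480709388392734))
corner (array([0.53682586, 0.19099031, 0.10892676]), np.float64(0.0009161626521348379))
corner (array([0.48481626, 0.19526172, 0.10627794]), np.float64(0.0009354128677130541))
knob (array([ 0.55420854, -0.35181195,  0.13291151]), np.float64(0.000976779714579633))
plate (array([ 0.6034724 , -0.23174531,  0.10216251]), np.float64(0.0027087569914498355))
plate (array([ 0.47381465, -0.24722067,  0.09873381]), np.float64(0.0032485764684209084))
plate (array([ 0.60440201, -0.25214943,  0.10326601]), np.float64(0.0028963254762267524))
plate (array([ 0.47727621, -0.26808476,  0.10103812]), np.float64(4.614310347489058e-05))
green [0.50905193 0.16960358] ((509.1761779785156, 169.35865783691406), (48.259681701660156, 52.83612823486328), 84.47756958007812)
(np.float64(-0.002550534446350998), np.float64(-0.09999999999999981))
t [(-35, 136), (-34, 136), (-33, 135), (-32, 135), (-31, 135), (-30, 134), (-29, 134), (-28, 134), (-27, 135), (-26, 135), (-25, 135), (-24, 136), (-23, 136), (-22, 136), (-21, 136), (-20
[... 780 characters left out ...]
4, 175), (-23, 173), (-22, 171), (-21, 170), (-20, 170), (-19, 170), (-18, 170), (-17, 169), (-16, 168), (-15, 168), (-14, 167), (-13, 166), (-12, 165), (-11, 165), (-10, 166), (-9, 165), (-8, 164), (-7, 162), (-6, 161), (-5, 164), (-4, 171), (-3, 181), (-2, 192), (-1, 201), (0, 208), (1, 211), (2, 206), (3, 189), (4, 162), (5, 130), (6, 103), (7, 87), (8, 83), (9, 85), (10, 90), (11, 93), (12, 93), (13, 92), (14, 89), (15, 87), (16, 88), (17, 97), (18, 116), (19, 142), (20, 170), (21, 195), (22, 214), (23, 223), (24, 222), (25, 206), (26, 178), (27, 143), (28, 111), (29, 90), (30, 84), (31, 87), (32, 93), (33, 98), (34, 100), (35, 101), (36, 102), (37, 101), (38, 101), (39, 102), (40, 101)]
```

Both heights check out: knob top 0.133 m against 0.132, collar about 0.107 m against 0.108. Jig yaw is about 0.13 and the gap about 14.3 mm, which is tight for a 10 mm blade. I'll grip the knob first and widen the gap.

```bash
cat >> h.py <<'E'
from scipy.spatial.transform import Rotation as Ro
def go(x,y,z,yaw):
    o=r.observe(); R=Ro.from_rotvec(o["tcp_rot"]).as_matrix()
    d=R.T@(np.array([x,y,z])-o["tcp_pos"])/.1
    T=Ro.from_matrix(np.array([[np.cos(yaw),np.sin(yaw),0],[np.sin(yaw),-np.cos(yaw),0],[0,0,-1]]))
    rv=(Ro.from_matrix(R).inv()*T).as_rotvec()/np.pi
    print("t",round(o["t"],2),"tcp",o["tcp_pos"].round(4),"w",round(o["grip_width"],4),"F",o["wrist_force"].round(2),"| d",d.round(3),"rot",rv.round(4))
E
python3 - <<'E'
from h import *
go(.5542,-.3525,.26,.13)
E
```

```text
t 1.2 tcp [ 0.1644 -0.6289  0.3039] w 0.0856 F [-0.52  0.35  0.22] | d [ 4.47  -1.688  0.439] rot [0.   0.   0.04]
```

```bash

python3 -m inch '[{"delta_pos":[0.45,-0.17,0],"rot":[0,0,0],"gripper":-0.3},{"delta_pos":[0.9,-0.34,0],"rot":[0,0,0],"gripper":-0.3}]' 20
python3 -m inch '[{"delta_pos":[0.45,-0.17,0],"rot":[0,0,0],"gripper":-0.3},{"delta_pos":[0.9,-0.34,0],"rot":[0,0,0],"gripper":-0.3}]'
python3 -m inch '[{"delta_pos":[0.45,-0.17,0],"rot":[0,0,0],"gripper":-0.3},{"delta_pos":[0.9,-0.34,0],"rot":[0,0,0],"gripper":-0.3}]'
python3 -m inch '[{"delta_pos":[0.45,-0.17,0],"rot":[0,0,0],"gripper":-0.3},{"delta_pos":[0.9,-0.34,0],"rot":[0,0,0],"gripper":-0.3}]'
python3 -m inch '[{"delta_pos":[0.43,-0.16,0.2],"rot":[0,0,0.04],"gripper":-0.3},{"delta_pos":[0.87,-0.33,0.4],"rot":[0,0,0.04],"gripper":-0.3},{"delta_pos":[0.87,-0.33,0.4],"rot":[0,0,0.04],"gripper":-0.3},{"delta_pos":[0.87,-0.33,0.4],"rot":[0,0,0.04],"gripper":-0.3}]'
python3 - <<'E'
from h import *
go(.5542,-.3525,.172,.13)
E
```

```text
t: 1.4
tcp_pos: [0.2422, -0.5734, 0.3038]
tcp_rot: [3.116, 0.394, -0.001]
wrist_force: [0.2, -0.2, 0.4]
grip_width: 0.0589
gripper_force: 0.0
t: 1.6
tcp_pos: [0.3227, -0.5164, 0.3041]
tcp_rot: [3.116, 0.4, 0.0]
wrist_force: [1.3, -0.2, -0.1]
grip_width: 0.0555
gripper_force: 0.0
t: 1.8
tcp_pos: [0.4012, -0.4606, 0.3042]
tcp_rot: [3.115, 0.4, 0.0]
wrist_force: [0.6, -0.3, 0.2]
grip_width: 0.0559
gripper_force: 0.0
t: 2.0
tcp_pos: [0.4797, -0.405, 0.3041]
tcp_rot: [3.116, 0.4, 0.0]
wrist_force: [-0.0, -1.2, -0.0]
grip_width: 0.0552
gripper_force: 0.0
t: 2.4
tcp_pos: [0.5549, -0.3506, 0.2628]
tcp_rot: [-3.133, -0.21, 0.002]
wrist_force: [-1.1, -1.0, 0.1]
grip_width: 0.0554
gripper_force: 0.0
t 2.4 tcp [ 0.5549 -0.3506  0.2628] w 0.0554 F [-1.06 -1.05  0.05] | d [-0.009  0.019  0.908] rot [-0.0004  0.0004  0.0011]
```

```bash

python3 -m inch '[{"delta_pos":[-0.01,0.02,0.45],"rot":[0,0,0],"gripper":-0.3},{"delta_pos":[-0.01,0.02,0.9],"rot":[0,0,0],"gripper":-0.3},{"delta_pos":[-0.01,0.02,0.9],"rot":[0,0,0],"gripper":-0.3},{"delta_pos":[-0.01,0.02,0.9],"rot":[0,0,0],"gripper":1},{"delta_pos":[-0.01,0.02,0.9],"rot":[0,0,0],"gripper":1},{"delta_pos":[-0.01,0.02,0.9],"rot":[0,0,0],"gripper":1},{"delta_pos":[-0.01,0.02,0.9],"rot":[0,0,0],"gripper":1},{"delta_pos":[-0.01,0.02,0.9],"rot":[0,0,0],"gripper":1}]' 20
python3 - <<'E'
from h import *
go(.5542,-.3525,.172,.13)
E
```

```text
t: 3.2
tcp_pos: [0.554, -0.3557, 0.1767]
tcp_rot: [3.132, 0.203, 0.004]
wrist_force: [-2.9, -1.3, 8.1]
grip_width: 0.0293
gripper_force: 22.6
t 3.2 tcp [ 0.554  -0.3557  0.1767] w 0.0293 F [-2.91 -1.31  8.1 ] | d [ 0.006 -0.032  0.047] rot [ 0.0011 -0.0008 -0.0002]
```

```bash

python3 -m inch '[{"delta_pos":[0,0.03,0],"rot":[0,0,0],"gripper":1},{"delta_pos":[0,0.06,0],"rot":[0,0,0],"gripper":1},{"delta_pos":[0,0.09,0],"rot":[0,0,0],"gripper":1},{"delta_pos":[0,0.09,0],"rot":[0,0,0],"gripper":1},{"delta_pos":[0,0.09,0],"rot":[0,0,0],"gripper":1}]'
python3 - <<'E'
from h import *
go(.5542,-.3525,.172,.13)
t=r.get_image("top");s=r.get_image("scene")
c=np.hstack([cv2.resize(t["color"][165:245,260:345],(425,400),interpolation=2),cv2.resize(s["color"][115:185,200:270],(350,400),interpolation=2)])
cv2.imwrite("pics/e.png",c[:,:,::-1])
q,pr=profile(s,(.54,-.26),.13,L=.055); print([(int(a*1000),int(v)) for a,v in zip(q,pr.mean(1)) if -20<=a*1000<=32])
E
```

```text
t: 3.7
tcp_pos: [0.5552, -0.3643, 0.1767]
tcp_rot: [3.133, 0.203, 0.004]
wrist_force: [-3.5, -0.2, 7.7]
grip_width: 0.0296
gripper_force: 22.7
t 3.7 tcp [ 0.5552 -0.3643  0.1767] w 0.0296 F [-3.49 -0.22  7.73] | d [ 0.006 -0.118  0.047] rot [ 0.0008 -0.0007 -0.0001]
[(-20, 170), (-19, 169), (-18, 168), (-17, 166), (-16, 165), (-15, 165), (-14, 166), (-13, 168), (-12, 170), (-11, 172), (-10, 174), (-9, 175), (-8, 172), (-7, 161), (-6, 142), (-5, 120), (-4, 102), (-3, 92), (-2, 90), (-1, 92), (0, 95), (1, 98), (2, 100), (3, 101), (4, 102), (5, 103), (6, 103), (7, 104), (8, 104), (9, 105), (10, 105), (11, 104), (12, 103), (13, 102), (14, 100), (15, 98), (16, 99), (17, 103), (18, 115), (19, 131), (20, 150), (21, 167), (22, 179), (23, 186), (24, 185), (25, 175), (26, 156), (27, 132), (28, 110), (29, 96), (30, 91), (31, 94), (32, 99)]
```

View pics/e.png

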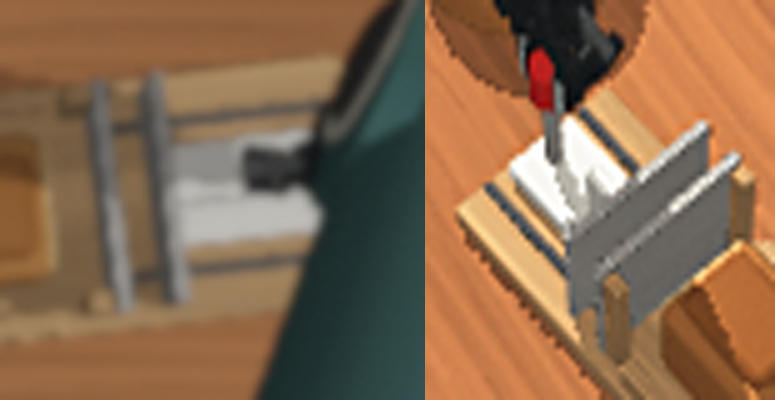

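The gap is now about 24.5 mm, with clear space between the two strips. Next I'll open, lift and go to the gauge.

```bash

python3 -m inch '[{"delta_pos":[0,0,0],"rot":[0,0,0],"gripper":-0.3},{"delta_pos":[0,0,0],"rot":[0,0,0],"gripper":-0.3},{"delta_pos":[0,0,0],"rot":[0,0,0],"gripper":-0.3},{"delta_pos":[0,0,0],"rot":[0,0,0],"gripper":-0.3},{"delta_pos":[0,0,-0.4],"rot":[0,0,0],"gripper":-0.3},{"delta_pos":[0,0,-0.8],"rot":[0,0,0],"gripper":-0.3},{"delta_pos":[0,0,-1],"rot":[0,0,0],"gripper":-0.3},{"delta_pos":[0,0,-1],"rot":[0,0,0],"gripper":-0.3}]'
python3 - <<'E'
from h import *
go(.509,.1698,.28,-.10)
E
```

```text
t: 4.6
tcp_pos: [0.5562, -0.3641, 0.278]
tcp_rot: [3.131, 0.204, 0.009]
wrist_force: [0.2, -0.4, 0.2]
grip_width: 0.0554
gripper_force: 0.0
t 4.6 tcp [ 0.5562 -0.3641  0.278 ] w 0.0554 F [ 0.22 -0.43  0.2 ] | d [ 0.225 -5.355 -0.043] rot [ 0.0012 -0.0019  0.0732]
```

```bash

python3 -m inch '[{"delta_pos":[0.02,-0.45,0],"rot":[0,0,0],"gripper":-0.3},{"delta_pos":[0.04,-0.9,0],"rot":[0,0,0],"gripper":-0.3}]'
python3 -m inch '[{"delta_pos":[0.02,-0.45,0],"rot":[0,0,0],"gripper":-0.3},{"delta_pos":[0.04,-0.9,0],"rot":[0,0,0],"gripper":-0.3}]'
python3 -m inch '[{"delta_pos":[0.02,-0.45,0],"rot":[0,0,0],"gripper":-0.3},{"delta_pos":[0.04,-0.9,0],"rot":[0,0,0],"gripper":-0.3}]'
python3 -m inch '[{"delta_pos":[0.02,-0.45,0],"rot":[0,0,0],"gripper":-0.3},{"delta_pos":[0.04,-0.9,0],"rot":[0,0,0],"gripper":-0.3}]'
python3 -m inch '[{"delta_pos":[0.02,-0.45,0],"rot":[0,0,0],"gripper":-0.3},{"delta_pos":[0.04,-0.9,0],"rot":[0,0,0],"gripper":-0.3}]'
python3 -m inch '[{"delta_pos":[0.02,-0.45,0],"rot":[0.001,-0.002,0.04],"gripper":-0.3},{"delta_pos":[0.03,-0.86,0],"rot":[0.001,-0.002,0.073],"gripper":-0.3},{"delta_pos":[0.03,-0.86,0],"rot":[0.001,-0.002,0.073],"gripper":-0.3},{"delta_pos":[0.03,-0.86,0],"rot":[0.001,-0.002,0.073],"gripper":-0.3},{"delta_pos":[0.03,-0.86,0],"rot":[0.001,-0.002,0.073],"gripper":-0.3}]' | head -3
python3 - <<'E'
from h import *
go(.509,.1698,.192,-.10)
E
```

```text
t: 4.8
tcp_pos: [0.5458, -0.2735, 0.2725]
tcp_rot: [-3.135, -0.199, 0.002]
wrist_force: [1.2, 1.3, 0.6]
grip_width: 0.0558
gripper_force: 0.0
t: 5.0
tcp_pos: [0.5383, -0.1819, 0.2726]
tcp_rot: [-3.134, -0.204, 0.003]
wrist_force: [0.1, 0.5, -0.8]
grip_width: 0.0555
gripper_force: 0.0
t: 5.2
tcp_pos: [0.5305, -0.0922, 0.2728]
tcp_rot: [-3.135, -0.204, 0.003]
wrist_force: [0.5, 0.1, 0.3]
grip_width: 0.0552
gripper_force: 0.0
t: 5.4
tcp_pos: [0.5228, -0.0026, 0.2729]
tcp_rot: [-3.135, -0.204, 0.002]
wrist_force: [0.2, 0.4, 0.1]
grip_width: 0.0555
gripper_force: 0.0
t: 5.6
tcp_pos: [0.5151, 0.0871, 0.2729]
tcp_rot: [3.135, 0.204, -0.002]
wrist_force: [0.3, -1.0, -0.8]
grip_width: 0.0556
gripper_force: 0.0
t: 6.1
tcp_pos: [0.5078, 0.1697, 0.2731]
tcp_rot: [-3.136, 0.157, 0.012]
t 6.1 tcp [0.5078 0.1697 0.2731] w 0.0556 F [ 0.17 -0.9  -0.39] | d [ 0.018 -0.001  0.81 ] rot [-0.0003  0.0025 -0.0001]
```

```bash

python3 -m inch '[{"delta_pos":[0.015,0,0.4],"rot":[0,0.0025,0],"gripper":-0.3},{"delta_pos":[0.015,0,0.7],"rot":[0,0.0025,0],"gripper":-0.3},{"delta_pos":[0.015,0,0.81],"rot":[0,0.0025,0],"gripper":-0.3},{"delta_pos":[0.015,0,0.81],"rot":[0,0.0025,0],"gripper":-0.3},{"delta_pos":[0.015,0,0.81],"rot":[0,0.0025,0],"gripper":-0.3}]'
python3 -m inch '[{"delta_pos":[0,0,0],"rot":[0,0,0],"gripper":1},{"delta_pos":[0,0,0],"rot":[0,0,0],"gripper":1},{"delta_pos":[0,0,0],"rot":[0,0,0],"gripper":1},{"delta_pos":[0,0,0],"rot":[0,0,0],"gripper":1},{"delta_pos":[0,0,0],"rot":[0,0,0],"gripper":1},{"delta_pos":[0,0,0],"rot":[0,0,0],"gripper":1}]' 40
python3 - <<'E'
from h import *
go(.509,.1698,.192,-.10)
E
```

```text
t: 6.6
tcp_pos: [0.5097, 0.1708, 0.1937]
tcp_rot: [-3.135, 0.158, -0.004]
wrist_force: [0.2, 0.2, -0.1]
grip_width: 0.0557
gripper_force: 0.0
t: 7.2
tcp_pos: [0.5094, 0.1714, 0.1939]
tcp_rot: [-3.135, 0.156, -0.005]
wrist_force: [-1.2, -0.8, 7.4]
grip_width: 0.0157
gripper_force: 40.1
t 7.2 tcp [0.5094 0.1714 0.1939] w 0.0157 F [-1.19 -0.77  7.36] | d [-0.003  0.016  0.019] rot [-0.0009 -0.0009  0.0003]
```

```bash

python3 -m inch '[{"delta_pos":[0,0,-0.2],"rot":[0,0,0],"gripper":1},{"delta_pos":[0,0,-0.4],"rot":[0,0,0],"gripper":1},{"delta_pos":[0,0,-0.6],"rot":[0,0,0],"gripper":1},{"delta_pos":[0,0,-0.8],"rot":[0,0,0],"gripper":1},{"delta_pos":[0,0,-1],"rot":[0,0,0],"gripper":1}]'
python3 -m inch '[{"delta_pos":[0,0,-0.2],"rot":[0,0,0],"gripper":1},{"delta_pos":[0,0,-0.45],"rot":[0,0,0],"gripper":1},{"delta_pos":[0,0,-0.45],"rot":[0,0,0],"gripper":1},{"delta_pos":[0,0,-0.45],"rot":[0,0,0],"gripper":1}]'
python3 - <<'E'
from h import *
go(.5407,-.2517,.335,.13)
look(["gauge_green"],"g")
E
```

```text
t: 7.7
tcp_pos: [0.5083, 0.171, 0.2934]
tcp_rot: [-3.136, 0.155, -0.001]
wrist_force: [0.2, 0.4, -2.0]
grip_width: 0.0156
gripper_force: 39.2
t: 8.1
tcp_pos: [0.5084, 0.1708, 0.3376]
tcp_rot: [-3.136, 0.156, -0.002]
wrist_force: [-0.9, -0.2, -1.8]
grip_width: 0.0153
gripper_force: 39.3
t 8.1 tcp [0.5084 0.1708 0.3376] w 0.0153 F [-0.95 -0.21 -1.83] | d [0.74  4.172 0.017] rot [-0.0007 -0.0005 -0.073 ]
scene gauge_green 0.8 [0.5243 0.1759 0.2479]
scene gauge_green 0.7 [0.4962 0.0657 0.0835]
scene gauge_green 0.66 [0.4047 0.1621 0.0826]
top gauge_green 0.84 [0.491  0.0537 0.0911]
top gauge_green 0.72 [0.3971 0.1429 0.086 ]
top gauge_green 0.55 [0.495  0.1679 0.2511]
top gauge_green 0.47 [ 0.5287 -0.1531  0.096 ]
```

```bash

python3 -m inch '[{"delta_pos":[0.05,0.25,0],"rot":[0,0,0],"gripper":1},{"delta_pos":[0.1,0.55,0],"rot":[0,0,0],"gripper":1},{"delta_pos":[0.15,0.84,0],"rot":[0,0,0],"gripper":1}]' | head -2
python3 -m inch '[{"delta_pos":[0.05,0.28,0],"rot":[0,0,0],"gripper":1},{"delta_pos":[0.1,0.56,0],"rot":[0,0,0],"gripper":1},{"delta_pos":[0.15,0.84,0],"rot":[0,0,0],"gripper":1}]' | head -2
python3 -m inch '[{"delta_pos":[0.05,0.28,0],"rot":[0,0,0],"gripper":1},{"delta_pos":[0.1,0.56,0],"rot":[0,0,0],"gripper":1},{"delta_pos":[0.15,0.84,0],"rot":[0,0,0],"gripper":1}]' | head -2
python3 -m inch '[{"delta_pos":[0.05,0.28,0],"rot":[0,0,0],"gripper":1},{"delta_pos":[0.1,0.56,0],"rot":[0,0,0],"gripper":1},{"delta_pos":[0.15,0.84,0],"rot":[0,0,0],"gripper":1}]' | head -2
python3 -m inch '[{"delta_pos":[0.05,0.28,0],"rot":[0,0,-0.025],"gripper":1},{"delta_pos":[0.1,0.56,0],"rot":[0,0,-0.05],"gripper":1},{"delta_pos":[0.14,0.75,0],"rot":[0,0,-0.073],"gripper":1},{"delta_pos":[0.14,0.81,0],"rot":[0,0,-0.073],"gripper":1},{"delta_pos":[0.14,0.81,0],"rot":[0,0,-0.073],"gripper":1},{"delta_pos":[0.14,0.81,0],"rot":[0,0,-0.073],"gripper":1}]'
python3 - <<'E'
from h import *
go(.5407,-.2517,.24,.13)
s=r.get_image("scene");t=r.get_image("top")
a=cv2.resize(s["color"][100:190,200:290],(450,450),interpolation=2);b=cv2.resize(t["color"][165:235,250:310],(386,450),interpolation=2)
cv2.imwrite("pics/k.png",np.hstack([a,b[:,:340]])[:,:,::-1])
E
```

```text
t: 8.6
tcp_pos: [0.5149, 0.0849, 0.3367]
t: 8.9
tcp_pos: [0.5215, -0.0004, 0.3366]
t: 9.2
tcp_pos: [0.5281, -0.0854, 0.3363]
t: 9.5
tcp_pos: [0.5347, -0.1704, 0.3361]
t: 10.1
tcp_pos: [0.5409, -0.2499, 0.3364]
tcp_rot: [-3.132, -0.204, -0.001]
wrist_force: [-0.0, 0.5, -0.5]
grip_width: 0.0155
gripper_force: 39.4
t 10.1 tcp [ 0.5409 -0.2499  0.3364] w 0.0155 F [-0.05  0.52 -0.51] | d [-0.006  0.021  0.964] rot [-0.0011 -0.0003  0.0001]
```

View pics/k.png

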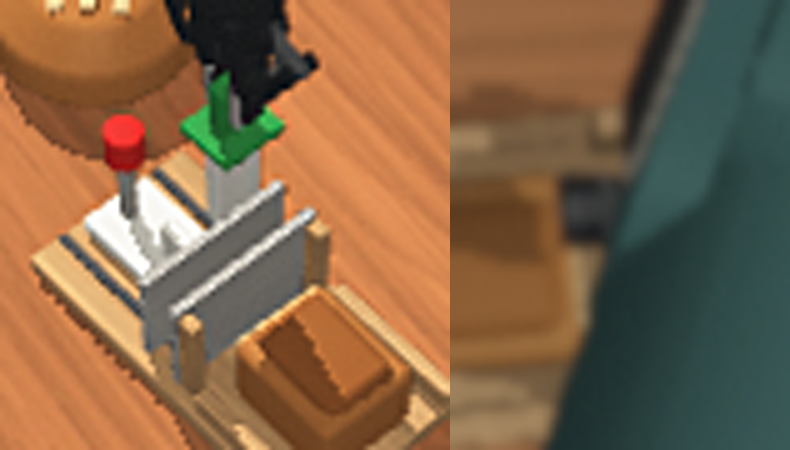

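The picture shows the gauge held upright above the plates, with the gap still wide. I'll compare its collar corners, crop (180,127), (232,167), (285,125), with where they should be.

```bash
python3 - <<'E'
from h import *
s=r.get_image("scene"); o=r.observe(); x,y,z=o["tcp_pos"]
ex=np.array([.9916,.1296,0]);ey=np.array([-.1296,.9916,0]); C=np.array([x,y,z-.094])
for n,(a,b,c) in dict(L=(.026,-.023,.0),B=(.026,.023,.0),R=(-.026,.023,.008),BL=(.02,0.005,-.08),BR=(-.02,.005,-.08)).items():
    print(n,((px(s,C+a*ex+b*ey+[0,0,c])[0]-[200,100])*5+2).round(0))
m=cv2.inRange(cv2.cvtColor(s["color"],cv2.COLOR_RGB2HSV),(45,80,30),(75,255,255));m[:100]=0;m[190:]=0;m[:,:215]=0;m[:,290:]=0
ys,xs=np.nonzero(m)
print("ext",[(((xs[i]-200)*5+2),((ys[i]-100)*5+2)) for i in (xs.argmin(),ys.argmax(),xs.argmax())])
E
```

```text
L [176. 128.]
B [224. 171.]
R [285. 120.]
BL [213. 222.]
BR [258. 190.]
ext [(np.int64(182), np.int64(122)), (np.int64(222), np.int64(167)), (np.int64(282), np.int64(122))]
```

```bash

python3 -m inch '[{"delta_pos":[0,0.02,0.2],"rot":[-0.001,0,0],"gripper":1},{"delta_pos":[0,0.02,0.4],"rot":[-0.001,0,0],"gripper":1},{"delta_pos":[0,0.02,0.55],"rot":[-0.001,0,0],"gripper":1},{"delta_pos":[0,0.02,0.7],"rot":[-0.001,0,0],"gripper":1},{"delta_pos":[0,0.02,0.7],"rot":[-0.001,0,0],"gripper":1},{"delta_pos":[0,0.02,0.7],"rot":[-0.001,0,0],"gripper":1}]'
python3 - <<'E'
from h import *
go(.5407,-.2517,.202,.13)
E
```

```text
t: 10.85
tcp_pos: [0.5415, -0.2531, 0.267]
tcp_rot: [3.134, 0.204, 0.003]
wrist_force: [0.2, 0.3, -1.6]
grip_width: 0.0156
gripper_force: 39.3
t 10.85 tcp [ 0.5415 -0.2531  0.267 ] w 0.0156 F [ 0.22  0.31 -1.64] | d [-0.008 -0.016  0.65 ] rot [ 0.0003 -0.0006  0.0001]
```

```bash

python3 -m inch '[{"delta_pos":[0,-0.01,0.15],"rot":[0,0,0],"gripper":1},{"delta_pos":[0,-0.01,0.3],"rot":[0,0,0],"gripper":1},{"delta_pos":[0,-0.01,0.45],"rot":[0,0,0],"gripper":1},{"delta_pos":[0,-0.01,0.55],"rot":[0,0,0],"gripper":1},{"delta_pos":[0,-0.01,0.58],"rot":[0,0,0],"gripper":1},{"delta_pos":[0,-0.01,0.6],"rot":[0,0,0],"gripper":1},{"delta_pos":[0,-0.01,0.6],"rot":[0,0,0],"gripper":1}]'
python3 -m inch '[{"delta_pos":[0,0,0.02],"rot":[0,0,0],"gripper":1},{"delta_pos":[0,0,0.04],"rot":[0,0,0],"gripper":1},{"delta_pos":[0,0,0.04],"rot":[0,0,0],"gripper":1}]'
python3 - <<'E'
from h import *
go(.5407,-.2517,.202,.13)
E
```

```text
t: 11.55
tcp_pos: [0.5414, -0.2524, 0.207]
tcp_rot: [3.134, 0.204, 0.003]
wrist_force: [0.4, 0.4, -0.6]
grip_width: 0.0157
gripper_force: 39.3
t: 11.85
tcp_pos: [0.5412, -0.2523, 0.203]
tcp_rot: [3.134, 0.204, 0.003]
wrist_force: [0.5, 0.3, -2.2]
grip_width: 0.0154
gripper_force: 39.3
t 11.85 tcp [ 0.5412 -0.2523  0.203 ] w 0.0154 F [ 0.48  0.27 -2.17] | d [-0.005 -0.006  0.01 ] rot [ 0.0004 -0.0006 -0.    ]
```

Step down in millimetres until contact.

```bash
for i in 1; do
python3 -m inch '[{"delta_pos":[0,0,0.01],"rot":[0,0,0],"gripper":1},{"delta_pos":[0,0,0.02],"rot":[0,0,0],"gripper":1},{"delta_pos":[0,0,0.02],"rot":[0,0,0],"gripper":1}]' | sed -n '2p;4p'
python3 -m inch '[{"delta_pos":[0,0,0.01],"rot":[0,0,0],"gripper":1},{"delta_pos":[0,0,0.02],"rot":[0,0,0],"gripper":1},{"delta_pos":[0,0,0.02],"rot":[0,0,0],"gripper":1}]'| sed -n '2p;4p'
done
```

```text
tcp_pos: [0.5414, -0.2524, 0.202]
wrist_force: [-2.7, 0.9, 5.3]
tcp_pos: [0.5414, -0.2524, 0.2019]
wrist_force: [-6.8, 3.8, 18.1]
```

Seated: the contact is at exactly the predicted height. I'll relax the load, open and retreat.

```bash

python3 -m inch '[{"delta_pos":[0,0,-0.02],"rot":[0,0,0],"gripper":1},{"delta_pos":[0,0,-0.02],"rot":[0,0,0],"gripper":0.3},{"delta_pos":[0,0,-0.02],"rot":[0,0,0],"gripper":-0.3},{"delta_pos":[0,0,-0.02],"rot":[0,0,0],"gripper":-0.3},{"delta_pos":[0,0,-0.02],"rot":[0,0,0],"gripper":-0.3},{"delta_pos":[0,0,-0.02],"rot":[0,0,0],"gripper":-0.3}]'
python3 -m inch '[{"delta_pos":[0,0,-0.2],"rot":[0,0,0],"gripper":-0.3},{"delta_pos":[0,0,-0.5],"rot":[0,0,0],"gripper":-0.3},{"delta_pos":[0,0,-0.8],"rot":[0,0,0],"gripper":-0.3},{"delta_pos":[0,0,-0.8],"rot":[0,0,0],"gripper":-0.3}]' | head -2
python3 - <<'E'
from h import *
go(.5562,-.3650,.28,.13)
E
```

```text
t: 13.05
tcp_pos: [0.5413, -0.2522, 0.2007]
tcp_rot: [3.134, 0.204, 0.002]
wrist_force: [-0.2, 0.4, 0.6]
grip_width: 0.0557
gripper_force: 0.0
t: 13.45
tcp_pos: [0.5431, -0.253, 0.2854]
t 13.45 tcp [ 0.5431 -0.253   0.2854] w 0.0551 F [ 0.19 -0.04 -0.45] | d [-0.016  1.127  0.06 ] rot [ 0.0017 -0.0028 -0.    ]
```

```bash

python3 -m inch '[{"delta_pos":[0,0.4,0],"rot":[0.0015,-0.0025,0],"gripper":-0.3},{"delta_pos":[0,0.8,0],"rot":[0.0015,-0.0025,0],"gripper":-0.3}]' | head -2
python3 -m inch '[{"delta_pos":[-0.01,0.3,0],"rot":[0,0,0],"gripper":-0.3},{"delta_pos":[-0.01,0.32,0],"rot":[0,0,0],"gripper":-0.3},{"delta_pos":[-0.01,0.32,0],"rot":[0,0,0],"gripper":-0.3}]' | head -2
python3 - <<'E'
from h import *
go(.5562,-.3650,.177,.13)
look(["gauge_green","stop_knob"],"p")
s=r.get_image("scene"); cv2.imwrite("pics/p1.png",cv2.resize(s["color"][90:190,190:290],(600,600),interpolation=2)[:,:,::-1])
E
```

```text
t: 13.65
tcp_pos: [0.5522, -0.3311, 0.2812]
t: 13.95
tcp_pos: [0.5541, -0.3638, 0.2798]
t 13.95 tcp [ 0.5541 -0.3638  0.2798] w 0.0553 F [-0.37  1.64  0.56] | d [0.026 0.019 1.027] rot [-0.0015  0.0023 -0.0005]
scene gauge_green 0.65 [ 0.5477 -0.2436  0.1098]
scene gauge_green 0.53 [0.4958 0.065  0.0827]
scene gauge_green 0.5 [0.4046 0.1536 0.0841]
scene stop_knob 0.96 [ 0.5587 -0.332   0.0612]
top gauge_green 0.82 [ 0.5424 -0.2447  0.12  ]
top gauge_green 0.68 [0.521  0.2477 0.113 ]
top gauge_green 0.6 [0.4884 0.049  0.0918]
top gauge_green 0.57 [0.3936 0.1442 0.0921]
top stop_knob 0.6 [ 0.5447 -0.3071  0.035 ]
```

View pics/p1.png

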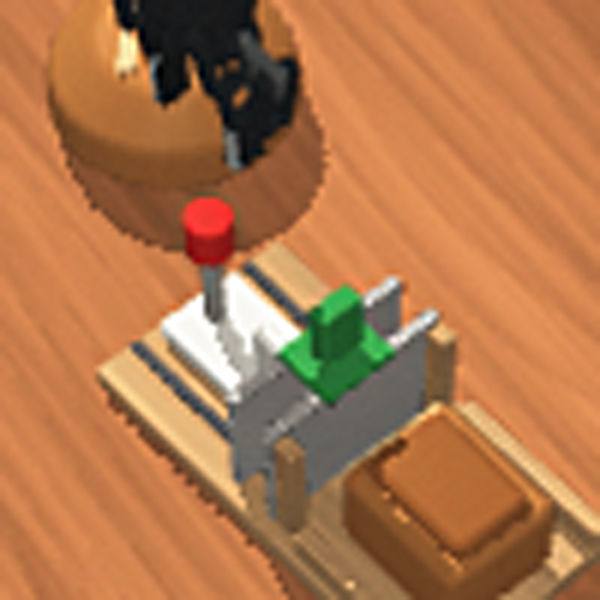

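The gauge stands upright with its collar on both plates (crop ~(335,360)), and the knob is at (210,230). I'll go down round the knob and push.

```bash

python3 -m inch '[{"delta_pos":[0.02,0.015,0.4],"rot":[-0.0015,0.002,0],"gripper":-0.3},{"delta_pos":[0.02,0.015,0.8],"rot":[-0.0015,0.002,0],"gripper":-0.3},{"delta_pos":[0.02,0.015,1],"rot":[-0.0015,0.002,0],"gripper":-0.3},{"delta_pos":[0.02,0.015,1],"rot":[-0.0015,0.002,0],"gripper":-0.3},{"delta_pos":[0.02,0.015,1],"rot":[-0.0015,0.002,0],"gripper":-0.3}]' | sed -n '2p;4,5p'
python3 -m inch '[{"delta_pos":[0,-0.03,0],"rot":[0,0,0],"gripper":-0.3},{"delta_pos":[0,-0.06,0],"rot":[0,0,0],"gripper":-0.3},{"delta_pos":[0,-0.09,0],"rot":[0,0,0],"gripper":-0.3},{"delta_pos":[0,-0.12,0],"rot":[0,0,0],"gripper":-0.3},{"delta_pos":[0,-0.15,0],"rot":[0,0,0],"gripper":-0.3},{"delta_pos":[0,-0.17,0],"rot":[0,0,0],"gripper":-0.3},{"delta_pos":[0,-0.19,0],"rot":[0,0,0],"gripper":-0.3},{"delta_pos":[0,-0.2,0],"rot":[0,0,0],"gripper":-0.3},{"delta_pos":[0,-0.2,0],"rot":[0,0,0],"gripper":-0.3}]' | sed -n '2p;4,5p'
python3 - <<'E'
from h import *
go(.5562,-.3650,.177,.13)
p=r.get_image("scene")
q,pr=profile(p,(.54,-.26),.13,L=.055); print([(int(a*1000),int(v)) for a,v in zip(q,pr.mean(1)) if -20<=a*1000<=32])
E
```

```text
tcp_pos: [0.5567, -0.3642, 0.1815]
wrist_force: [-0.8, 0.3, 0.3]
grip_width: 0.0553
tcp_pos: [0.5537, -0.3446, 0.1811]
wrist_force: [0.8, -2.0, 1.7]
grip_width: 0.0558
t 15.7 tcp [ 0.5537 -0.3446  0.1811] w 0.0558 F [ 0.84 -1.98  1.7 ] | d [-0.002  0.206  0.041] rot [ 0.0005 -0.0002  0.    ]
[(-20, 146), (-19, 143), (-18, 136), (-17, 127), (-16, 117), (-15, 109), (-14, 103), (-13, 101), (-12, 100), (-11, 100), (-10, 101), (-9, 102), (-8, 103), (-7, 104), (-6, 107), (-5, 111), (-4, 115), (-3, 119), (-2, 121), (-1, 119), (0, 112), (1, 102), (2, 91), (3, 82), (4, 77), (5, 77), (6, 78), (7, 80), (8, 81), (9, 83), (10, 84), (11, 86), (12, 88), (13, 89), (14, 90), (15, 90), (16, 91), (17, 94), (18, 99), (19, 106), (20, 115), (21, 123), (22, 130), (23, 134), (24, 134), (25, 128), (26, 116), (27, 101), (28, 87), (29, 79), (30, 78), (31, 84), (32, 93)]
```

```bash

python3 -m inch '[{"delta_pos":[0,-0.015,0],"rot":[0,0,0],"gripper":-0.3},{"delta_pos":[0,-0.03,0],"rot":[0,0,0],"gripper":-0.3},{"delta_pos":[0,-0.045,0],"rot":[0,0,0],"gripper":-0.3},{"delta_pos":[0,-0.06,0],"rot":[0,0,0],"gripper":-0.3},{"delta_pos":[0,-0.06,0],"rot":[0,0,0],"gripper":-0.3}]' | sed -n '2p;4,5p'
python3 -m inch '[{"delta_pos":[0,-0.005,0],"rot":[0,0,0],"gripper":-0.3},{"delta_pos":[0,-0.01,0],"rot":[0,0,0],"gripper":-0.3},{"delta_pos":[0,-0.01,0],"rot":[0,0,0],"gripper":-0.3}]' | sed -n '2p;4,5p'
python3 - <<'E'
from h import *
go(.5562,-.3650,.177,.13)
p=r.get_image("scene")
q,pr=profile(p,(.54,-.26),.13,L=.055); print([(int(a*1000),int(v)) for a,v in zip(q,pr.mean(1)) if -4<=a*1000<=32])
E
```

```text
tcp_pos: [0.5528, -0.3381, 0.1808]
wrist_force: [0.7, -2.0, 0.0]
grip_width: 0.0555
tcp_pos: [0.5526, -0.3375, 0.1808]
wrist_force: [1.2, -1.5, 1.1]
grip_width: 0.0557
t 16.55 tcp [ 0.5526 -0.3375  0.1808] w 0.0557 F [ 1.19 -1.55  1.11] | d [-0.     0.277  0.038] rot [0.0003 0.     0.    ]
[(-4, 99), (-3, 100), (-2, 101), (-1, 102), (0, 105), (1, 108), (2, 112), (3, 115), (4, 120), (5, 123), (6, 124), (7, 119), (8, 108), (9, 94), (10, 83), (11, 77), (12, 76), (13, 77), (14, 79), (15, 81), (16, 83), (17, 88), (18, 95), (19, 105), (20, 114), (21, 123), (22, 129), (23, 132), (24, 132), (25, 128), (26, 118), (27, 106), (28, 95), (29, 88), (30, 85), (31, 84), (32, 84)]
```

```bash

python3 -m inch '[{"delta_pos":[0,-0.005,0],"rot":[0,0,0],"gripper":-0.3},{"delta_pos":[0,-0.01,0],"rot":[0,0,0],"gripper":-0.3},{"delta_pos":[0,-0.01,0],"rot":[0,0,0],"gripper":-0.3}]' | sed -n '2p;4p'
python3 -m inch '[{"delta_pos":[0,-0.005,0],"rot":[0,0,0],"gripper":-0.3},{"delta_pos":[0,-0.01,0],"rot":[0,0,0],"gripper":-0.3},{"delta_pos":[0,-0.01,0],"rot":[0,0,0],"gripper":-0.3}]' | sed -n '2p;4p'
```

```text
tcp_pos: [0.5526, -0.3371, 0.1808]
wrist_force: [2.3, -4.2, -0.7]
tcp_pos: [0.5525, -0.3369, 0.1808]
wrist_force: [3.5, -6.5, -3.1]
```

```bash

python3 -m inch '[{"delta_pos":[0,-0.005,0],"rot":[0,0,0],"gripper":-0.3},{"delta_pos":[0,-0.015,0],"rot":[0,0,0],"gripper":-0.3},{"delta_pos":[0,-0.015,0],"rot":[0,0,0],"gripper":-0.3}]' | sed -n '2p;4p'
python3 -m inch '[{"delta_pos":[0,0.08,0],"rot":[0,0,0],"gripper":-0.3},{"delta_pos":[0,0.14,0],"rot":[0,0,0],"gripper":-0.3},{"delta_pos":[0,0.14,0],"rot":[0,0,0],"gripper":-0.3},{"delta_pos":[0,0.14,-0.3],"rot":[0,0,0],"gripper":-0.3},{"delta_pos":[0,0.14,-0.7],"rot":[0,0,0],"gripper":-0.3},{"delta_pos":[0,0.14,-1],"rot":[0,0,0],"gripper":-0.3},{"delta_pos":[0,0.14,-1],"rot":[0,0,0],"gripper":-0.3}]' | sed -n '1,4p'
python3 -m inch '[{"delta_pos":[0,0.4,0],"rot":[0,0,0],"gripper":-0.3},{"delta_pos":[0,0.8,0],"rot":[0,0,0],"gripper":-0.3},{"delta_pos":[0,0.8,0],"rot":[0,0,0],"gripper":-0.3}]' | sed -n '1,4p'
python3 - <<'E'
from h import *
p=r.get_image("scene");t=r.get_image("top")
q,pr=profile(p,(.54,-.26),.13,L=.055); print([(int(a*1000),int(v)) for a,v in zip(q,pr.mean(1)) if -4<=a*1000<=32])
a=cv2.resize(p["color"][100:190,200:290],(450,450),interpolation=2);b=cv2.resize(t["color"][170:240,270:320],(321,450),interpolation=2)
cv2.imwrite("pics/z.png",np.hstack([a,b])[:,:,::-1])
E
```

```text
tcp_pos: [0.5524, -0.3367, 0.1808]
wrist_force: [4.7, -10.8, -4.9]
t: 18.2
tcp_pos: [0.556, -0.3481, 0.2861]
tcp_rot: [3.13, 0.205, 0.012]
wrist_force: [0.1, -0.9, 0.2]
t: 18.5
tcp_pos: [0.5621, -0.4329, 0.2796]
tcp_rot: [3.132, 0.193, -0.004]
wrist_force: [-0.5, -1.0, -0.4]
[(-4, 105), (-3, 105), (-2, 105), (-1, 106), (0, 107), (1, 110), (2, 113), (3, 117), (4, 121), (5, 124), (6, 124), (7, 119), (8, 110), (9, 98), (10, 87), (11, 80), (12, 77), (13, 78), (14, 79), (15, 80), (16, 83), (17, 87), (18, 95), (19, 105), (20, 115), (21, 123), (22, 129), (23, 131), (24, 131), (25, 127), (26, 117), (27, 106), (28, 95), (29, 88), (30, 85), (31, 84), (32, 85)]
```

View pics/z.png

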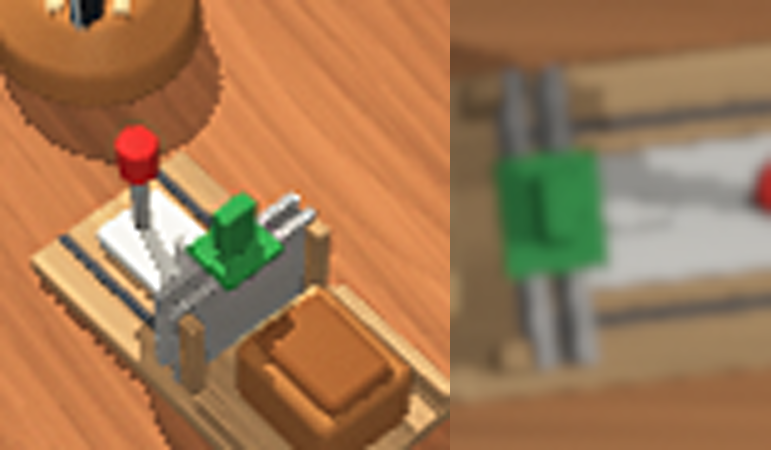

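The plates are closed on the blade. The gauge is upright, square and near the middle (scene crop ~(235,245)), and the robot is clear. I'll hand in.

```bash
python3 -c "
from cell import r
print(r.job_done())"
```

```text
the job is handed in; nothing more can be done
None
```

I handed the job in at about 18.5 s: the green gauge stands let go and collar down near the middle of the jig's plates, with the stop closed snugly on its blade (gap about 10 mm); no verdict came back.

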